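# Open the nut dispenser's gate and fill its jar

### The arm

A 6-joint arm with a two-finger parallel gripper is mounted at the origin on the work surface. World frame = base frame: x ahead of the robot, y to its left, z up, the work surface at z = 0. Lengths are in mm, angles in rad, forces in N, time in s.
With the tool pointing down it reaches from about 350 to 775 mm from the base axis. Payload 7.3 kg.
Tool frame: the origin (TCP) lies at the centre of the arm's flange, where the gripper is bolted on; the fingertips stand 178 mm ahead of it and the grasp point (between the pads) lies 159 mm ahead of it; z points along the fingers, y is the direction in which the jaws open and shut (so a half turn about z gives the same grasp; the last joint's range is limited). The gripper opens to 92 mm and grips with 3 to 60 N. Pads are 19 mm wide; open, the fingers measure 130 mm over their backs; the gripper's body (75 mm by 190 mm) begins 47 mm behind the grasp point.
Start: joints at [-1.465, 0.342, 1.524, -0, 1.275, -0.146], TCP at [130.822, -508.442, 404.741] pointing down, gripper open.
Joint ranges: [-2.53, 2.53], [-0.77, 2.02], [0.04, 2.7], [-1, 4.14], [0.28, 2.66], [-3.11, 3.11]. Speed limits (rad/s): [2.57, 2.57, 3.14, 3.14, 3.14, 3.14].

### API

Orientations are given as [roll, pitch, yaw] about the fixed x, y, z axes, in that order (R = Rz(yaw) Ry(pitch) Rx(roll)).
In Python, from plant import get_obs, capture, close_job gives the robot as it stands. The module is installed in compiled form; this text tells all that it offers.
- The arm moves only by the shell command python3 -m pendant 'ROWS'. ROWS is JSON, a list of rows, each a list of 3 entries, a list of its own where there are three numbers: the shift along the tool's x, y, z in m, then the turn, a rotation vector about the tool's x, y, z in rad, then the finger opening in m, from 0 to 0.0918. In form: [[[tx, ty, tz], [wx, wy, wz], fingers], ...]. A call has 1 to 10 rows; each row is the pose to reach, as a shift and turn from the pose commanded when the call began, along the tool's axes at that moment; what a row does not reach only later rows make up. A row lasts 1/12 s, in which the tool goes at most 41.7 mm and 7.16 degrees, less where a joint would pass 70% of its speed; a pose out of reach is approached as far as the arm can. A call with a gripper value outside its range is refused whole. The fingers move at their own pace and stop on an object; the grip force is fixed at half the most. Time passes only in rows, so rows that repeat a pose let the fingers close. It gives the time, the measured TCP pose, the force and the opening at its end, in the units of the state.
- get_obs(): the state, without advancing time (a new reading comes with each control period).
- capture(name): name is "scene" or "top"; returns a dict with "color" (384x512x3 uint8, red, green, blue), "mtx" (3x3 intrinsics, pixels), "rvec" (rotation vector, rad) and "tvec" (3), from world to camera coordinates, as OpenCV has them. Camera axes: x right, y down, z forward; pixel columns grow to the right and rows downward; lengths in mm; the calibration is good to about 2 mm. A picture is of the moment at which its call begins. There is no depth.
- close_job(): hands the job in, once; it reports no verdict.
The state is a dict: "time": time; "joint_positions": joint angles; "dq": joint speeds; "tau": joint torques, N m; "tool_pos": TCP position; "tcp_rot": TCP orientation; "contact_force": force on the tool from outside, world axes, zero at the start; "moment": the same for the moment, N m; "grip_width": finger opening in mm.
Only numpy, scipy, OpenCV 4.12 (cv2) and the standard library are available. Lean on these libraries where they do the work, as an engineer would, in place of code of your own. Each camera call takes 0.05 s, during which the arm holds its last target. There are 200 camera calls.

### The job

Slide the black grip of the nut dispenser's gate open, to the dispenser's +y side, until it meets its end stop and has pressed the stop's yielding tongue fully home; where the stop sits has to be felt, and the dispenser only stands on the table and must not be shoved. Pour all five nuts from the metal scoop through the funnel into the jar under it and stand the empty scoop back upright on the table, leaving everything else where it is.

Things in the scene. Friction and masses are not known exactly. Their poses are not given: they have to be found in the camera images.
- dispenser: Free-standing nut dispenser, about 3.5 kg, not fixed. Origin: centre of its underside, z up, front is -x. Dark base plate 200 x 200 x 15 mm; two white columns at the back (x +82, y +-80 mm, to 154 mm high); white deck 84 to 94 mm high (x -85 to +95, y +-100); aluminium funnel on the axis, 102 to 172 mm high. The gate plate slides between deck and funnel; the jar stands under the deck.
- dispenser_front (a point): Middle of the base plate's front edge: x -100, y 0, z 15 mm in the dispenser's frame.
- funnel_mouth (a point): Centre of the funnel's mouth, in the plane of the rim, 172 mm above the table. Clear radius 70 mm, wall 4 mm; it narrows to an inner radius of 23 mm at its foot.
- catch (a joint): Tongue of the gate's end stop, hidden under a white cover on the deck's +y end, in m: 0 untouched, 0.005 pressed fully home. The gate presses it along +y at the end of its stroke, with about 4.5 N (the gate alone slides with about 1.5 N); it stays pressed. The stop is screwed down at a different, unseen place each time: the grip then ends 54 to 86 mm in +y from the middle of the front.
- gate_grip (a point): Centre of the upright black grip of the gate, 14 mm (y) x 20 mm (x), from 100 to 132 mm above the table; this point is 118 mm high, at x -100 mm in the dispenser's frame, and slides along its y (starts 0 to 25 mm from the middle). It stands close in front of the funnel's overhanging rim (radius 74 mm); below it is free air down to the base plate.
- jar: Open glass jar, outer radius 32, wall 4, 66 mm high, standing loose on the dispenser's base plate (15 mm high) under the funnel. Origin: centre of its underside.
- scoop: Sheet-metal scoop, 0.16 kg, on the table. Origin on its underside, z up; the open pouring lip faces -x. Flat floor 4 mm thick from x -10 to +54, ramp rising 24 degrees to the lip; walls 40 mm high, 72 mm over them (y); back wall at x +56. Black handle bar above, along x from -18 to +66 mm, 14 mm wide (y), 14 mm thick, centre 81 mm high, on a stem at the back.
- scoop_handle (a point): Point to grip on the handle bar, above the middle of the load: x +10, y 0, z 81 mm in the scoop's frame.
- scoop_lip (a point): Middle of the pouring lip: x -51, y 0, z 22 mm in the scoop's frame.
- nut0_center (a point): Centre of a round brown nut in its shell, 22 mm across, 11 g; starts in the scoop.
- nut1_center (a point): Centre of a round brown nut in its shell, 22 mm across, 11 g; starts in the scoop.
- nut2_center (a point): Centre of a round brown nut in its shell, 22 mm across, 11 g; starts in the scoop.
- nut3_center (a point): Centre of a round brown nut in its shell, 22 mm across, 11 g; starts in the scoop.
- nut4_center (a point): Centre of a round brown nut in its shell, 22 mm across, 11 g; starts in the scoop.
- mug: White mug, radius 36, 85 mm high, a bystander. Origin: centre of its underside.
- pot: Small white screw jar with a lid, radius 26, 58 mm high, a bystander. Origin: centre of its underside.
- tin: Brass-coloured tea tin 75 x 95 x 85 mm, a bystander. Origin: centre of its underside.
- spoon: Metal spoon 170 mm long lying along its x, a bystander.
- shaker: Steel salt shaker, radius 20, 78 mm high, a bystander. Origin: centre of its underside.

How it is judged:
By the outcome, as a careful person would: the job done as asked, in the order asked, and still so for the second after the job is handed in, with the robot touching nothing.
It also fails if it takes over 70 s, if anything falls off the work surface, if the arm or the gripper's body presses on something with over 40 N, if the wrist force passes 120 N, or if a joint passes its speed limit or range.

## Working session

There is one attempt and no reset: what is moved stays moved. The work goes in short steps, Python scripts to look and compute and a shell command to move; the robot and the scene stay as the last step left them, time stands still between calls to the robot, and variables do not carry over. Pictures are saved under pics/ and viewed, about 8 in all and at most 12, crops included, and the job is handed in when it is done.

```bash
mkdir -p pics; cat > h.py <<'E'
import numpy as np, cv2, json
from plant import get_obs, capture
def cam(n):
    c=capture(n); R=cv2.Rodrigues(np.array(c["rvec"],float))[0]; return c,np.array(c["mtx"],float),R,np.array(c["tvec"],float).ravel()
def save(n,f,box=None,s=1):
    c,K,R,t=cam(n); im=c["color"][:,:,::-1]
    np.savez(f"cal_{n}.npz",K=K,R=R,t=t)
    cv2.imwrite("pics/raw_"+f,im)
    if box: im=im[box[1]:box[3],box[0]:box[2]]
    cv2.imwrite("pics/"+f,cv2.resize(im,None,fx=s,fy=s,interpolation=cv2.INTER_CUBIC))
def load(n):
    d=np.load(f"cal_{n}.npz"); return d["K"],d["R"],d["t"]
def ray(n,u,v):
    K,R,t=load(n); d=R.T@np.linalg.inv(K)@[u,v,1]; return -R.T@t,d/np.linalg.norm(d)
def onz(n,u,v,z):
    o,d=ray(n,u,v); return o+d*(z-o[2])/d[2]
def tri(p,q):
    o1,d1=ray("scene",*p);o2,d2=ray("top",*q)
    s=np.linalg.lstsq(np.c_[d1,-d2],o2-o1,rcond=None)[0]
    a=o1+s[0]*d1;b=o2+s[1]*d2; return (a+b)/2,np.linalg.norm(a-b)
def proj(n,P):
    K,R,t=load(n); p=(np.atleast_2d(P)@R.T+t)@K.T; return p[:,:2]/p[:,2:]
E
python3 - <<'E'
from h import *
print(get_obs())
save("scene","s0.png",None,1.5); save("top","t0.png",None,1.5)
for n in("scene","top"):print(n,[x.round(2).tolist() for x in load(n)], ray(n,256,192)[0])
E
```

```text
{'time': 0.0, 'joint_positions': array([-1.46500042e+00,  3.42713256e-01,  1.52498973e+00, -3.75949032e-06,
        1.27539379e+00, -1.45966272e-01]), 'dq': array([-0.00193736, -0.00071316,  0.00022814, -0.00111241,  0.00124502,
       -0.00011951]), 'tau': array([-1.29796455e-03, -4.31247103e+01, -2.44223410e+01,  7.15252245e-02,
        5.58954547e-02, -1.22830161e-04]), 'tool_pos': array([ 130.80775798, -508.31039397,  404.05919639]), 'tcp_rot': array([-3.14010400e+00, -2.15215488e-04,  2.51763111e-01]), 'contact_force': array([-0.06680383, -0.05251192,  0.33658155]), 'moment': array([ 0.0091597 ,  0.00800649, -0.00160064]), 'grip_width': 91.78918734476296}
scene [[[446.48, 0.0, 256.48], [0.0, 446.48, 192.51], [0.0, 0.0, 1.0]], [[-0.88, 0.48, 0.0], [0.38, 0.69, -0.62], [-0.3, -0.54, -0.78]], [502.83, -137.92, 1483.17]] [ 934.77461772  659.4358462  1078.41618434]
top [[[382.23, 0.0, 251.5], [0.0, 382.23, 183.99], [0.0, 0.0, 1.0]], [[0.0, -1.0, 0.0], [-1.0, -0.0, -0.03], [0.03, -0.0, -1.0]], [-16.02, 552.67, 1098.55]] [ 514.92180803  -10.52818788 1116.80293396]
```

View pics/s0.png

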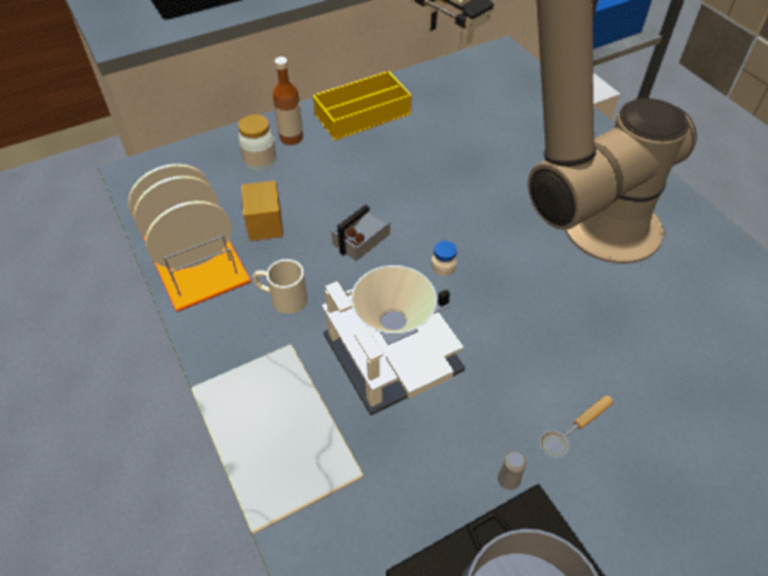

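View pics/t0.png

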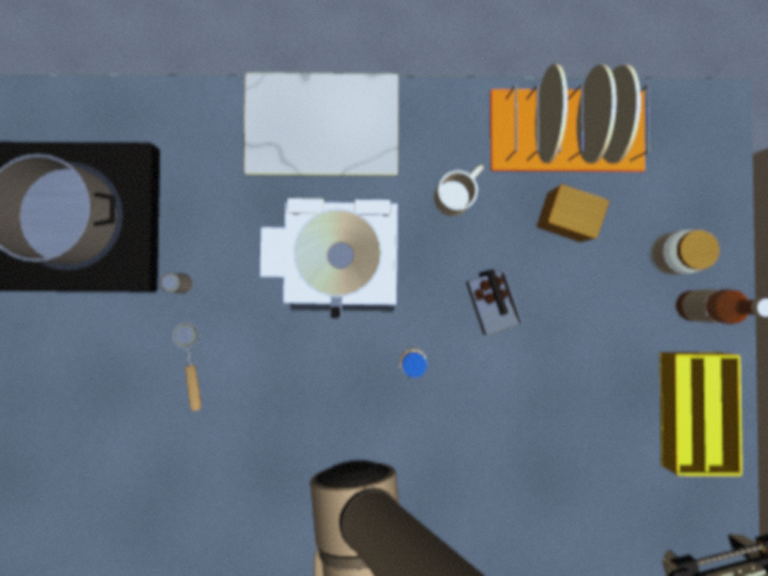

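Scene (×1.5 px): the grip is at about (444,298), the funnel at (394,300) and the scoop at (361,232). Top: the funnel is at (338,252), the grip at (336,310) and the scoop at (493,300) with its lip toward the robot. Next, enlarged crops.

```bash
python3 - <<'E'
import cv2,numpy as np
a=cv2.imread("pics/raw_t0.png")[120:250,165:355]; b=cv2.imread("pics/raw_s0.png")[120:280,200:320]
cv2.imwrite("pics/c_t.png",cv2.resize(a,None,fx=4,fy=4,interpolation=cv2.INTER_CUBIC))
cv2.imwrite("pics/c_s.png",cv2.resize(b,None,fx=3.75,fy=3.75,interpolation=cv2.INTER_CUBIC))
E
```

```text
(no output)
```

View pics/c_t.png

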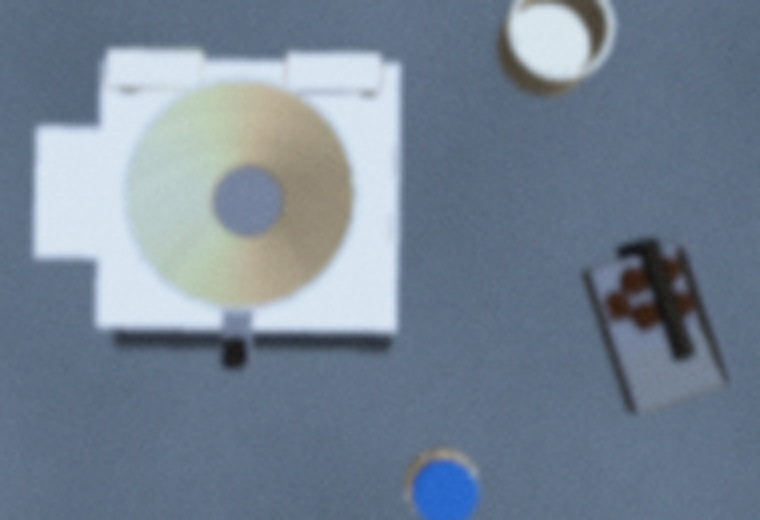

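View pics/c_s.png

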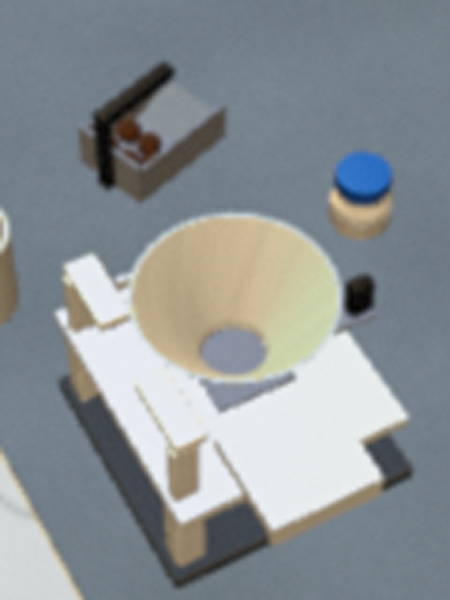

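```bash
cat >> h.py <<'E'
T=lambda u,v:((u-1.5)/4+165,(v-1.5)/4+120)
S=lambda u,v:((u-1.4)/3.75+200,(v-1.4)/3.75+120)
E
python3 - <<'E'
from h import *
r=lambda x:np.round(x,1)
c=[onz("top",*T(*p),94) for p in[(96,329),(398,332),(401,63)]]
print("deck FL FR BR",[r(x) for x in c]); d=c[0]-c[1]; print("yaw",np.arctan2(-d[0],d[1]),np.linalg.norm(d),np.linalg.norm(c[1]-c[2]))
print("funnel top172",r(onz("top",*T(239,193),172)), "tri",tri(S(237,298),T(239,193)))
print("grip top132",r(onz("top",*T(234,355),132)),"tri",tri(S(361,283),T(234,357)))
for n,p,q in[("bar front",(171,69),(684,355)),("bar back",(102,120),(650,243)),("lip R(+y?)",(225,105),(631,412)),("lip L",(225,105),(726,382))]:
  print(n,r(onz("top",*T(*q),88)),tri(S(*p),T(*q)))
print("lip",[r(onz("top",*T(*q),40)) for q in[(631,412),(726,382)]])
E
```

```text
deck FL FR BR [array([501.2, 154.6,  94. ]), array([500.2, -47.1,  94. ]), array([680.8, -48.5,  94. ])]
yaw -0.005210584576543946 201.76134717457478 180.67934270946597
funnel top172 [586.8  54.4 172. ] tri (array([586.19499381,  55.27322534, 167.77067629]), np.float64(2.1746332355789044))
grip top132 [485.5  59.6 132. ] tri (array([484.24354509,  59.83201865, 126.81191189]), np.float64(0.5557305959086554))
bar front [ 485.6 -239.7   88. ] (array([ 484.00582397, -240.26277088,   81.42876108]), np.float64(3.2255259806158825))
bar back [ 560.8 -217.    88. ] (array([ 559.82337561, -217.96714913,   78.47104269]), np.float64(3.3071878374588173))
lip R(+y?) [ 447.2 -204.    88. ] (array([ 444.71958327, -212.66080456,   43.4280818 ]), np.float64(1.1246396229617943))
lip L [ 467.6 -267.9   88. ] (array([ 441.15793492, -275.43414181,   -8.82352275]), np.float64(54.77534452784602))
lip [array([ 444., -213.,   40.]), array([ 465.4, -279.9,   40. ])]
```

```bash
cat >> h.py <<'E'
from scipy.spatial.transform import Rotation as Ro
def pose(tilt,yaw):  # fingers down, tipped forward (tool toward +x of yaw frame) by tilt
    return Ro.from_euler('z',yaw)*Ro.from_euler('x',np.pi)*Ro.from_euler('y',tilt)
def rel(P0,R0,P,R):
    return np.round(R0.inv().apply(np.array(P)-P0)/1000,4).tolist(), np.round((R0.inv()*R).as_rotvec(),4).tolist()
def cur():
    o=get_obs(); return o["tool_pos"],Ro.from_euler('xyz',o["tcp_rot"])
def tcp(P,R,L=178): return np.array(P)-R.apply([0,0,L])
E
python3 - <<'E'
from h import *
p,R0=cur(); R=pose(.436,-.007)
for P in[(491,15,190),(491,15,104)]:
  t=tcp(P,R); print(t.round(), rel(p,R0,t,R))
E
```

```text
[416.  16. 351.] ([0.4065, -0.4362, 0.0534], [-0.0577, 0.4335, 0.2544])
[416.  16. 265.] ([0.4065, -0.4361, 0.1394], [-0.0577, 0.4335, 0.2544])
```

```bash
python3 -m pendant '[[[0.038,-0.041,0],[0,0,0.02],0],[[0.066,-0.07,0],[0,0,0.04],0],[[0.094,-0.1,0],[0,0,0.07],0],[[0.122,-0.13,0],[0,0,0.1],0],[[0.15,-0.16,0],[0,0,0.13],0],[[0.178,-0.19,0],[0,0,0.16],0],[[0.206,-0.22,0],[0,0,0.19],0],[[0.234,-0.25,0],[0,0,0.22],0],[[0.25,-0.267,0],[0,0,0.254],0],[[0.25,-0.267,0],[0,0,0.254],0]]'
python3 - <<'E'
from h import *
p,R0=cur(); R=pose(.436,-.007)
for P in[(491,15,190),(491,15,104)]:
  t=tcp(P,R); print(p,t.round(), rel(p,R0,t,R))
E
```

```text
time: 0.93
tool_pos: [307.7, -183.2, 404.6]
tcp_rot: [-3.14, -0.001, 0.001]
contact_force: [-0.8, -0.1, -0.4]
grip_width: 29.8
[ 307.66827949 -183.1667229   404.62098803] [416.  16. 351.] ([0.1084, -0.1984, 0.0537], [-0.0038, 0.4355, 0.0079])
[ 307.66827949 -183.1667229   404.62098803] [416.  16. 265.] ([0.1084, -0.1983, 0.1397], [-0.0038, 0.4355, 0.0079])
```

```bash
python3 -m pendant '[[[0.018,-0.033,0.009],[0,0.07,0],0],[[0.036,-0.066,0.018],[0,0.145,0],0],[[0.054,-0.099,0.027],[0,0.218,0],0],[[0.072,-0.132,0.036],[0,0.29,0],0],[[0.09,-0.165,0.045],[0,0.363,0],0],[[0.1084,-0.198,0.054],[0,0.4355,0.008],0],[[0.1084,-0.198,0.08],[0,0.4355,0.008],0],[[0.1084,-0.198,0.11],[0,0.4355,0.008],0],[[0.1084,-0.198,0.1397],[0,0.4355,0.008],0],[[0.1084,-0.198,0.1397],[0,0.4355,0.008],0]]'
python3 - <<'E'
from h import *
save("scene","s1.png",(230,80,380,240),4); save("top","t1.png",(200,120,330,230),5)
E
```

```text
time: 1.77
tool_pos: [412.8, 10.8, 260.2]
tcp_rot: [-3.136, -0.421, -0.011]
contact_force: [-1.3, 0.3, -1.0]
grip_width: 0.2
```

View pics/s1.png

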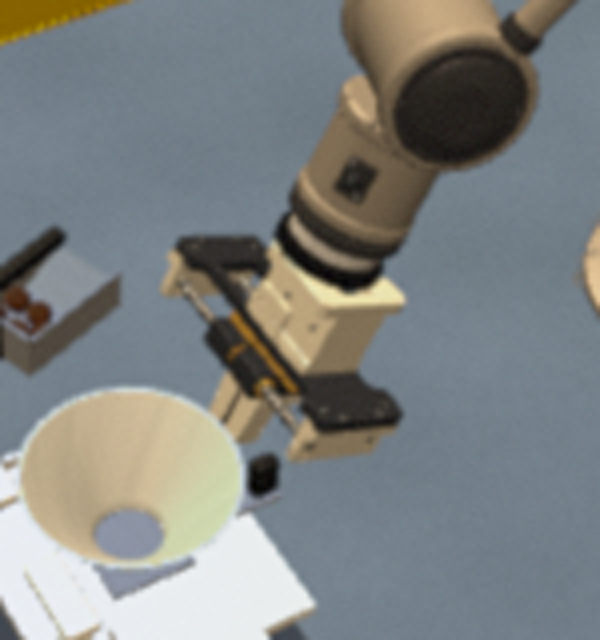

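The scene crop shows the closed fingertips at (235,420), on the grip's -y side and clear of both the rim and the grip (262,475).

```bash
python3 - <<'E'
from h import *
o=get_obs(); print(o["tool_pos"],o["tcp_rot"],o["contact_force"])
p,R0=cur(); R=pose(.436,-.007)
t=tcp((490,26,103),R); print(rel(p,R0,t,R), tcp((490,60,103),R))
E
```

```text
[415.50424185   9.80388942 264.76397396] [-3.13999756 -0.43442119 -0.01121062] [ 0.52396415 -0.48238592  0.1844533 ]
([-0.001, -0.0167, 0.0], [0.0002, 0.0016, -0.0038]) [414.82940494  60.52620276 264.34777578]
```

```bash
python3 -m pendant '[[[0,-0.006,0],[0,0,0],0],[[0,-0.012,0],[0,0,0],0],[[0,-0.017,0],[0,0,0],0],[[0,-0.02,0],[0,0,0],0],[[0,-0.02,0],[0,0,0],0],[[0,-0.02,0],[0,0,0],0]]'
python3 -m pendant '[[[0,-0.001,0],[0,0,0],0],[[0,-0.003,0],[0,0,0],0],[[0,-0.006,0],[0,0,0],0],[[0,-0.008,0],[0,0,0],0],[[0,-0.01,0],[0,0,0],0],[[0,-0.011,0],[0,0,0],0],[[0,-0.012,0],[0,0,0],0],[[0,-0.012,0],[0,0,0],0]]'
```

```text
time: 2.37
tool_pos: [415.9, 29.9, 266.3]
tcp_rot: [-3.141, -0.439, -0.01]
contact_force: [-0.5, 0.1, -0.3]
grip_width: 0.2
time: 3.03
tool_pos: [415.8, 42.3, 265.4]
tcp_rot: [-3.14, -0.435, -0.011]
contact_force: [-0.2, -2.3, 0.9]
grip_width: 0.3
```

```bash
python3 -m pendant '[[[0,-0.002,0],[0,0,0],0],[[0,-0.005,0],[0,0,0],0],[[0,-0.009,0],[0,0,0],0],[[0,-0.013,0],[0,0,0],0],[[0,-0.017,0],[0,0,0],0],[[0,-0.021,0],[0,0,0],0],[[0,-0.024,0],[0,0,0],0],[[0,-0.026,0],[0,0,0],0],[[0,-0.027,0],[0,0,0],0],[[0,-0.027,0],[0,0,0],0]]'
python3 - <<'E'
from h import *
print(get_obs()["contact_force"],get_obs()["tool_pos"])
save("top","t2.png",(180,120,330,230),5)
E
```

```text
time: 3.87
tool_pos: [416.0, 69.4, 265.5]
tcp_rot: [-3.14, -0.435, -0.01]
contact_force: [0.4, -0.4, -0.4]
grip_width: 0.6
[ 0.36317863 -0.35359659 -0.37350178] [415.98290115  69.35740151 265.46802517]
```

View pics/t2.png

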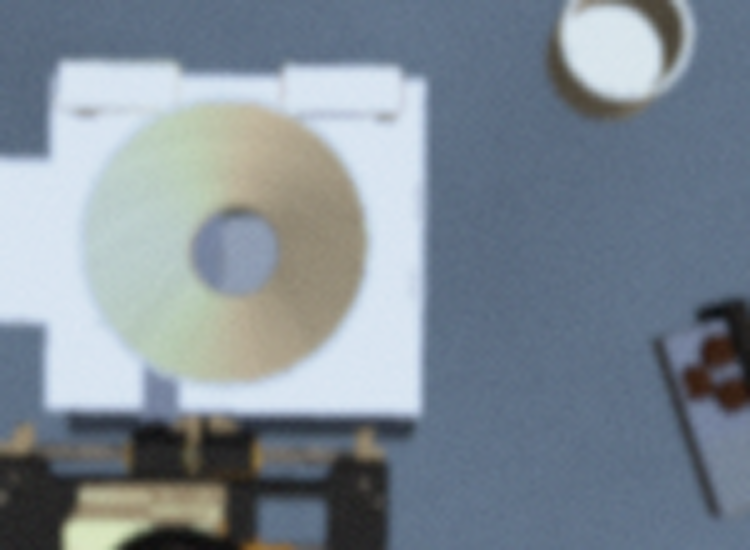

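The gate strip is at crop (160,395), about 39 mm from the middle. The deck's front-right corner hasn't moved (raw 264.4, 203). From here I go in short felt steps.

```bash
python3 -m pendant '[[[0,-0.002,0],[0,0,0],0],[[0,-0.004,0],[0,0,0],0],[[0,-0.006,0],[0,0,0],0],[[0,-0.007,0],[0,0,0],0],[[0,-0.008,0],[0,0,0],0],[[0,-0.008,0],[0,0,0],0]]'
python3 -m pendant '[[[0,-0.0007,0],[0,0,0],0],[[0,-0.0014,0],[0,0,0],0],[[0,-0.0021,0],[0,0,0],0],[[0,-0.0028,0],[0,0,0],0],[[0,-0.0035,0],[0,0,0],0]]'
```

```text
time: 4.42
tool_pos: [416.0, 77.3, 265.5]
tcp_rot: [-3.14, -0.435, -0.01]
contact_force: [-0.1, -0.9, -0.1]
grip_width: 0.4
time: 4.83
tool_pos: [416.1, 80.7, 265.5]
tcp_rot: [-3.14, -0.435, -0.011]
contact_force: [-0.7, -2.1, 1.0]
grip_width: 0.4
```

```bash
python3 -m pendant '[[[0,-0.0007,0],[0,0,0],0],[[0,-0.0014,0],[0,0,0],0],[[0,-0.0021,0],[0,0,0],0],[[0,-0.0028,0],[0,0,0],0],[[0,-0.0035,0],[0,0,0],0]]'
```

```text
time: 5.25
tool_pos: [416.1, 84.2, 265.5]
tcp_rot: [-3.14, -0.435, -0.011]
contact_force: [-0.8, -0.8, 0.1]
grip_width: 0.3
```

```bash
python3 -m pendant '[[[0,-0.0007,0],[0,0,0],0],[[0,-0.0014,0],[0,0,0],0],[[0,-0.0021,0],[0,0,0],0],[[0,-0.0028,0],[0,0,0],0],[[0,-0.0035,0],[0,0,0],0]]'
```

```text
time: 5.67
tool_pos: [416.2, 87.7, 265.5]
tcp_rot: [-3.14, -0.435, -0.011]
contact_force: [-0.5, -0.6, -1.0]
grip_width: 0.4
```

```bash
python3 -m pendant '[[[0,-0.0007,0],[0,0,0],0],[[0,-0.0014,0],[0,0,0],0],[[0,-0.0021,0],[0,0,0],0],[[0,-0.0028,0],[0,0,0],0],[[0,-0.0035,0],[0,0,0],0]]'
```

```text
time: 6.08
tool_pos: [416.2, 90.9, 265.5]
tcp_rot: [-3.14, -0.435, -0.011]
contact_force: [-0.9, -5.9, -0.6]
grip_width: 0.2
```

```bash
python3 -m pendant '[[[0,-0.0005,0],[0,0,0],0],[[0,-0.001,0],[0,0,0],0],[[0,-0.001,0],[0,0,0],0]]'
```

```text
time: 6.33
tool_pos: [416.2, 91.9, 265.5]
tcp_rot: [-3.14, -0.435, -0.011]
contact_force: [-0.5, -5.3, -0.6]
grip_width: 0.3
```

```bash
python3 - <<'E'
from h import *
import time
print(get_obs()["contact_force"])
E
```

```text
[-0.46266647 -5.29307785 -0.61338237]
```

```bash
python3 -m pendant '[[[0,-0.0005,0],[0,0,0],0],[[0,-0.001,0],[0,0,0],0],[[0,-0.001,0],[0,0,0],0]]'
```

```text
time: 6.58
tool_pos: [416.2, 92.8, 265.5]
tcp_rot: [-3.14, -0.435, -0.011]
contact_force: [0.1, -6.7, 0.3]
grip_width: 0.5
```

```bash
python3 -m pendant '[[[0,-0.0004,0],[0,0,0],0],[[0,-0.0008,0],[0,0,0],0],[[0,-0.0008,0],[0,0,0],0]]'
```

```text
time: 6.83
tool_pos: [416.3, 93.6, 265.5]
tcp_rot: [-3.14, -0.435, -0.011]
contact_force: [-1.2, -5.3, 0.1]
grip_width: 0.6
```

```bash
python3 -m pendant '[[[0,-0.0004,0],[0,0,0],0],[[0,-0.0008,0],[0,0,0],0],[[0,-0.0008,0],[0,0,0],0]]'
```

```text
time: 7.08
tool_pos: [416.2, 94.4, 265.4]
tcp_rot: [-3.14, -0.435, -0.011]
contact_force: [-0.8, -6.8, -0.8]
grip_width: 0.3
```

```bash
python3 -m pendant '[[[0,-0.0003,0],[0,0,0],0],[[0,-0.0006,0],[0,0,0],0],[[0,-0.0006,0],[0,0,0],0]]'
```

```text
time: 7.33
tool_pos: [416.3, 94.7, 265.4]
tcp_rot: [-3.141, -0.434, -0.011]
contact_force: [-0.4, -9.1, -0.0]
grip_width: 0.4
```

```bash
python3 -m pendant '[[[0,-0.0001,0],[0,0,0],0],[[0,-0.0001,0],[0,0,0],0]]'
```

```text
time: 7.5
tool_pos: [416.3, 94.8, 265.5]
tcp_rot: [-3.141, -0.434, -0.011]
contact_force: [0.0, -9.8, 0.8]
grip_width: 0.4
```

Force rose from the ~6 N plateau to 9.8 N with no further travel, so the gate is at the hard stop. Now I back off and go for the scoop.

```bash
python3 - <<'E'
from h import *
p,R0=cur(); R=pose(0,.30); p=np.array(p)
print("up",R0.inv().apply([0,0,1]))
for P in[(509.8,-232.5,180),(509.8,-232.5,81)]:
  t=tcp(P,R,159); print(t.round(), rel(p,R0,t,R))
E
```

```text
up [ 4.20913675e-01 -8.92618586e-04 -9.07100260e-01]
[ 510. -232.  339.] ([0.1191, 0.3262, -0.0261], [0.0666, -0.4311, -0.306])
[ 510. -232.  240.] ([0.0774, 0.3263, 0.0637], [0.0666, -0.4311, -0.306])
```

```bash
python3 -m pendant '[[[0,0.008,0],[0,0,0],0],[[0,0.02,0],[0,0,0],0],[[0.014,0.022,-0.03],[0,0,0],0],[[0.028,0.024,-0.06],[0,0,0],0],[[0.042,0.03,-0.09],[0,0,0],0],[[0.05,0.065,-0.085],[0.01,-0.06,-0.04],0.03],[[0.06,0.1,-0.08],[0.02,-0.13,-0.09],0.06],[[0.07,0.135,-0.07],[0.03,-0.2,-0.14],0.0918],[[0.08,0.17,-0.06],[0.04,-0.26,-0.18],0.0918],[[0.088,0.2,-0.05],[0.048,-0.31,-0.22],0.0918]]'
python3 - <<'E'
from h import *
p,R0=cur(); R=pose(0,.30); p=np.array(p)
for P in[(509.8,-232.5,180),(509.8,-232.5,81)]:
  t=tcp(P,R,159); print(t.round(), rel(p,R0,t,R))
E
```

```text
time: 8.33
tool_pos: [473.7, -107.5, 348.0]
tcp_rot: [3.128, -0.122, 0.217]
contact_force: [1.0, 0.3, 0.3]
grip_width: 29.3
[ 510. -232.  339.] ([0.0072, 0.1297, 0.0117], [0.0184, -0.121, -0.0839])
[ 510. -232.  240.] ([-0.0048, 0.1284, 0.11], [0.0184, -0.121, -0.0839])
```

```bash
python3 -m pendant '[[[0.002,0.03,0.003],[0.004,-0.03,-0.02],0.0918],[[0.004,0.06,0.006],[0.009,-0.06,-0.04],0.0918],[[0.006,0.095,0.009],[0.014,-0.09,-0.06],0.0918],[[0.0072,0.13,0.0117],[0.018,-0.121,-0.084],0.0918],[[0.0072,0.13,0.0117],[0.018,-0.121,-0.084],0.0918],[[0.0072,0.13,0.0117],[0.018,-0.121,-0.084],0.0918]]'
python3 - <<'E'
from h import *
p,R0=cur(); R=pose(0,.30); p=np.array(p)
for P in[(509.8,-232.5,81)]:
  t=tcp(P,R,159); print(t.round(), rel(p,R0,t,R))
save("scene","s3.png",(190,60,360,190),4.5); save("top","t3.png",(160,120,360,240),4)
E
```

```text
time: 8.83
tool_pos: [509.3, -232.0, 337.7]
tcp_rot: [-3.141, -0.001, 0.296]
contact_force: [0.3, 0.3, -0.4]
grip_width: 69.2
[ 510. -232.  240.] ([0.0003, 0.0007, 0.0977], [-0.0004, -0.0008, -0.0037])
```

View pics/t3.png

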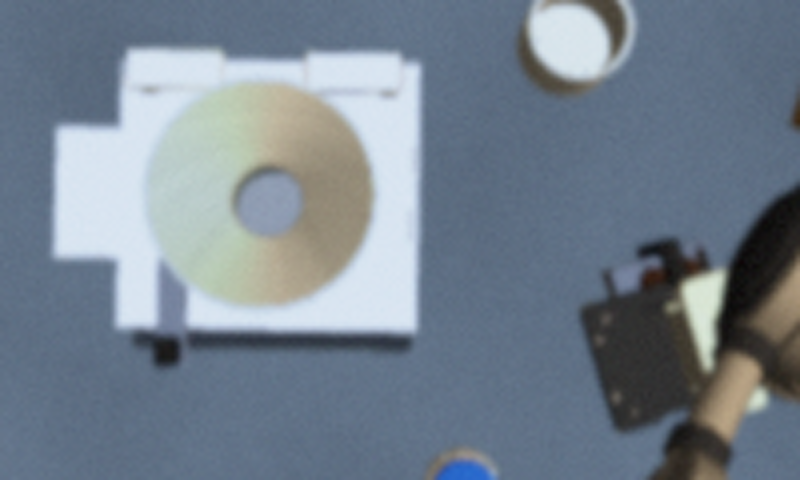

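Top view: the dispenser hasn't moved (front corners at crop (116,328) and (417,332), as before), the throat is open, and the grip is at (166,350). Descending to grip the bar.

```bash
python3 -m pendant '[[[0,0.0005,0.03],[0,0,-0.002],0.08],[[0,0.0005,0.06],[0,0,-0.003],0.06],[[0,0.0005,0.085],[0,0,-0.004],0.05],[[0,0.0005,0.098],[0,0,-0.004],0.05],[[0,0.0005,0.098],[0,0,-0.004],0.05],[[0,0.0005,0.098],[0,0,-0.004],0.03],[[0,0.0005,0.098],[0,0,-0.004],0.02],[[0,0.0005,0.098],[0,0,-0.004],0],[[0,0.0005,0.098],[0,0,-0.004],0],[[0,0.0005,0.098],[0,0,-0.004],0]]'
python3 -m pendant '[[[0,0,0],[0,0,0],0],[[0,0,0],[0,0,0],0],[[0,0,0],[0,0,0],0]]'
python3 - <<'E'
from h import *
o=get_obs();print(o["moment"]); save("scene","s4.png",(190,60,360,190),4.5)
E
```

```text
time: 9.77
tool_pos: [509.4, -231.1, 241.5]
tcp_rot: [3.14, -0.002, 0.303]
contact_force: [0.1, -0.2, -0.0]
grip_width: 24.3
time: 10.02
tool_pos: [509.3, -231.3, 240.8]
tcp_rot: [3.141, -0.001, 0.303]
contact_force: [0.9, -1.0, 1.6]
grip_width: 13.8
[-0.05262813  0.00238267 -0.00880821]
```

View pics/s4.png

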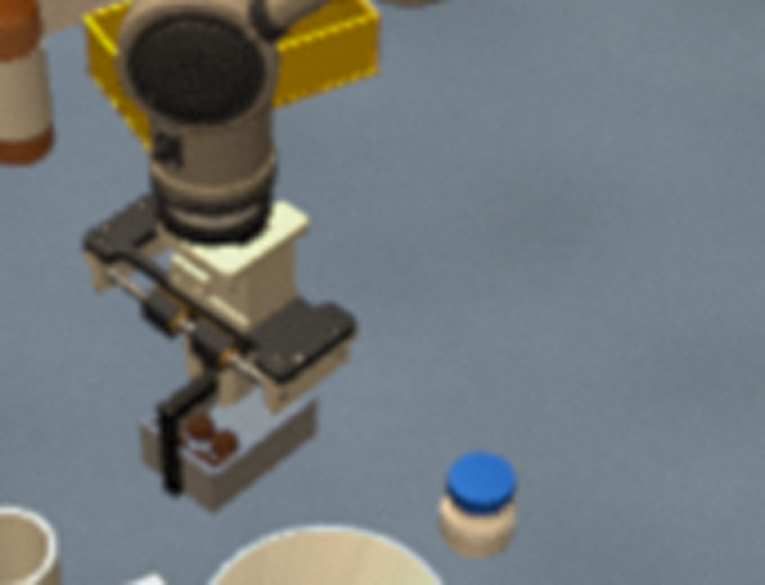

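Grip held at 13.8 mm; two of the nuts show at (205,425) and (222,443). Lifting gently.

```bash
python3 -m pendant '[[[0,0,-0.004],[0,0,0],0],[[0,0,-0.012],[0,0,0],0],[[0,0,-0.028],[0,0,0],0],[[0,0,-0.05],[0,0,0],0],[[0,0,-0.076],[0,0,0],0],[[0,0,-0.104],[0,0,0],0],[[0,0,-0.132],[0,0,0],0],[[0,0,-0.158],[0,0,0],0],[[0,0,-0.178],[0,0,0],0],[[0,0,-0.19],[0,0,0],0]]'
python3 -m pendant '[[[0,0,-0.003],[0,0,0],0],[[0,0,-0.003],[0,0,0],0]]'
python3 - <<'E'
from h import *
o=get_obs();print(o["contact_force"],o["moment"])
p,R0=cur(); p=np.array(p)
for a in (0,):
  R=pose(a,0); t=np.array([611,54,215])-R.apply([-61,0,218]); print(t.round(), rel(p,R0,t,R))
E
```

```text
time: 10.9
tool_pos: [508.9, -230.9, 433.8]
tcp_rot: [3.139, -0.003, 0.303]
contact_force: [0.2, 0.0, -1.5]
grip_width: 13.7
time: 11.07
tool_pos: [508.9, -231.0, 434.4]
tcp_rot: [3.141, -0.002, 0.303]
contact_force: [0.1, 0.6, -2.4]
grip_width: 13.8
[ 0.1313218   0.64206988 -2.42047991] [-0.03174362  0.08986056  0.04338104]
[672.  54. 433.] ([0.2406, -0.2234, 0.0017], [0.0007, -0.002, 0.3029])
```

```bash
python3 -m pendant '[[[0.002,-0.002,0],[0,0,0.003],0],[[0.007,-0.0065,0],[0,0,0.009],0],[[0.017,-0.0155,0],[0,0,0.021],0],[[0.03,-0.028,0],[0,0,0.037],0],[[0.045,-0.042,0],[0,0,0.055],0],[[0.061,-0.057,0],[0,0,0.076],0],[[0.077,-0.0715,0],[0,0,0.097],0],[[0.093,-0.086,0],[0,0,0.118],0],[[0.109,-0.101,0],[0,0,0.139],0],[[0.125,-0.116,0],[0,0,0.16],0]]'
python3 - <<'E'
from h import *
o=get_obs();print(o["contact_force"])
p,R0=cur(); p=np.array(p)
R=pose(0,0); t=np.array([611,54,215])-R.apply([-61,0,218]); print(p,t.round(), rel(p,R0,t,R))
E
```

```text
time: 11.9
tool_pos: [594.4, -81.5, 432.2]
tcp_rot: [-3.14, 0.002, 0.142]
contact_force: [1.3, -0.0, -2.1]
grip_width: 13.9
[ 1.29530737 -0.04928803 -2.12557621]
[594.35110181 -81.53542883 432.18673371] [672.  54. 433.] ([0.096, -0.1232, -0.0008], [-0.0014, 0.0016, 0.1416])
```

```bash
python3 -m pendant '[[[0.013,-0.017,-0.001],[0,0,0.02],0],[[0.027,-0.034,-0.001],[0,0,0.04],0],[[0.042,-0.052,-0.001],[0,0,0.06],0],[[0.056,-0.07,-0.001],[0,0,0.08],0],[[0.069,-0.087,-0.001],[0,0,0.1],0],[[0.08,-0.102,-0.001],[0,0,0.117],0],[[0.088,-0.112,-0.001],[0,0,0.13],0],[[0.093,-0.119,-0.001],[0,0,0.138],0],[[0.096,-0.123,-0.001],[0,0,0.142],0],[[0.096,-0.123,-0.001],[0,0,0.142],0]]'
python3 - <<'E'
from h import *
p,R0=cur(); p=np.array(p); print(p)
L0=p+R0.apply([-61,0,218]); print("lip",L0)
for a,z in((0,190),(.1,188),(.2,187),(.3,185),(.4,185),(.5,185),(.6,185),(.7,185),(.8,185),(.9,185),(1.0,185),(1.1,185),(1.2,185)):
  R=pose(a,0); t=np.array([611,54,z])-R.apply([-61,0,218]); print(a,t.round(), rel(p,R0,t,R))
E
```

```text
time: 12.73
tool_pos: [671.6, 53.3, 433.7]
tcp_rot: [-3.141, 0.001, 0.002]
contact_force: [-0.2, 0.1, -1.9]
grip_width: 13.7
[671.56073588  53.26699319 433.67875518]
lip [610.38236398  53.28112599 215.72874574]
0 [672.  54. 408.] ([0.0005, -0.0007, 0.0257], [-0.0006, 0.0008, 0.0017])
0.1 [650.  54. 411.] ([-0.0216, -0.0008, 0.0227], [-0.0006, 0.1008, 0.0017])
0.2 [627.  54. 413.] ([-0.0441, -0.0008, 0.0209], [-0.0007, 0.2008, 0.0017])
0.3 [605.  54. 411.] ([-0.0667, -0.0008, 0.0224], [-0.0008, 0.3008, 0.0016])
0.4 [582.  54. 410.] ([-0.0892, -0.0009, 0.0242], [-0.0009, 0.4008, 0.0016])
0.5 [560.  54. 406.] ([-0.1115, -0.0009, 0.0282], [-0.001, 0.5008, 0.0016])
0.6 [538.  54. 399.] ([-0.1333, -0.0009, 0.0344], [-0.0011, 0.6008, 0.0015])
0.7 [517.  54. 391.] ([-0.1543, -0.001, 0.0428], [-0.0011, 0.7008, 0.0015])
0.8 [497.  54. 381.] ([-0.1744, -0.001, 0.0532], [-0.0012, 0.8008, 0.0014])
0.9 [478.  54. 368.] ([-0.1934, -0.001, 0.0655], [-0.0013, 0.9008, 0.0014])
1.0 [461.  54. 354.] ([-0.211, -0.0011, 0.0797], [-0.0014, 1.0008, 0.0013])
1.1 [444.  54. 338.] ([-0.2271, -0.0011, 0.0956], [-0.0015, 1.1008, 0.0013])
1.2 [430.  54. 321.] ([-0.2415, -0.0011, 0.113], [-0.0015, 1.2008, 0.0012])
```

```bash
python3 -m pendant '[[[-0.008,-0.0008,0.01],[0,0.04,0],0],[[-0.0216,-0.0008,0.0227],[0,0.1,0],0],[[-0.038,-0.0008,0.021],[0,0.17,0],0],[[-0.055,-0.0008,0.0215],[0,0.25,0],0],[[-0.0667,-0.0008,0.0224],[0,0.3,0],0],[[-0.078,-0.0008,0.023],[0,0.35,0],0],[[-0.0892,-0.0009,0.0242],[0,0.4,0],0],[[-0.098,-0.0009,0.0255],[0,0.44,0],0],[[-0.107,-0.0009,0.027],[0,0.48,0],0],[[-0.1115,-0.0009,0.0282],[0,0.5,0],0]]'
python3 - <<'E'
from h import *
p,R0=cur(); p=np.array(p); print(p,"lip",p+R0.apply([-61,0,218]),get_obs()["contact_force"])
for a in np.arange(.55,1.21,.05):
  R=pose(a,0); t=np.array([611,54,185])-R.apply([-61,0,218]); print(a.round(2), rel(p,R0,t,R))
E
```

```text
time: 13.57
tool_pos: [558.2, 52.4, 406.3]
tcp_rot: [3.141, -0.501, -0.0]
contact_force: [0.4, 0.6, -2.4]
grip_width: 13.8
[558.16664738  52.37313906 406.3049427 ] lip [609.4121131   52.33950684 185.80800142] [ 0.35986976  0.56513387 -2.43801513]
0.55 ([-0.0097, -0.0016, -0.0012], [0.0002, 0.0488, -0.0])
0.6 ([-0.0208, -0.0016, -0.0035], [0.0002, 0.0988, -0.0])
0.65 ([-0.032, -0.0016, -0.0052], [0.0002, 0.1488, -0.0])
0.7 ([-0.0433, -0.0016, -0.0063], [0.0002, 0.1988, -0.0])
0.75 ([-0.0546, -0.0016, -0.0068], [0.0002, 0.2488, -0.0])
0.8 ([-0.0659, -0.0016, -0.0068], [0.0002, 0.2988, -0.0])
0.85 ([-0.0772, -0.0016, -0.0062], [0.0002, 0.3488, -0.0])
0.9 ([-0.0884, -0.0016, -0.0051], [0.0002, 0.3988, -0.0])
0.95 ([-0.0996, -0.0016, -0.0034], [0.0002, 0.4488, -0.0])
1.0 ([-0.1107, -0.0016, -0.0011], [0.0002, 0.4988, 0.0])
1.05 ([-0.1217, -0.0016, 0.0017], [0.0002, 0.5488, 0.0])
1.1 ([-0.1325, -0.0016, 0.005], [0.0002, 0.5988, 0.0])
1.15 ([-0.1431, -0.0016, 0.0089], [0.0002, 0.6488, 0.0])
1.2 ([-0.1535, -0.0016, 0.0133], [0.0002, 0.6988, 0.0])
```

```bash
python3 -m pendant '[[[-0.005,-0.0016,-0.0006],[0,0.024,0],0],[[-0.0097,-0.0016,-0.0012],[0,0.0488,0],0],[[-0.015,-0.0016,-0.0023],[0,0.074,0],0],[[-0.0208,-0.0016,-0.0035],[0,0.0988,0],0],[[-0.026,-0.0016,-0.0044],[0,0.124,0],0],[[-0.032,-0.0016,-0.0052],[0,0.1488,0],0],[[-0.0376,-0.0016,-0.0058],[0,0.174,0],0],[[-0.0433,-0.0016,-0.0063],[0,0.1988,0],0],[[-0.0433,-0.0016,-0.0063],[0,0.1988,0],0],[[-0.0433,-0.0016,-0.0063],[0,0.1988,0],0]]'
python3 - <<'E'
from h import *
p,R0=cur(); p=np.array(p); print(p,"lip",p+R0.apply([-61,0,218]),get_obs()["contact_force"])
save("scene","s5.png",(220,110,350,240),4.5)
for a in np.arange(.75,1.31,.05):
  R=pose(a,0); t=np.array([611,54,185])-R.apply([-61,0,218]); print(a.round(2), rel(p,R0,t,R))
E
```

```text
time: 14.4
tool_pos: [518.3, 54.1, 391.2]
tcp_rot: [-3.141, -0.698, -0.0]
contact_force: [0.0, -0.3, -1.6]
grip_width: 13.6
[518.33584539  54.1495023  391.23821188] lip [611.76577328  54.17197462 185.04449697] [ 0.03380047 -0.29905379 -1.61641185]
0.75 ([-0.012, 0.0002, -0.0033], [-0.0001, 0.0517, -0.0001])
0.8 ([-0.0231, 0.0002, -0.0055], [-0.0001, 0.1017, -0.0001])
0.85 ([-0.0343, 0.0002, -0.0072], [-0.0001, 0.1517, -0.0001])
0.9 ([-0.0455, 0.0002, -0.0083], [-0.0001, 0.2017, -0.0001])
0.95 ([-0.0568, 0.0002, -0.0088], [-0.0001, 0.2517, -0.0001])
1.0 ([-0.0682, 0.0002, -0.0087], [-0.0001, 0.3017, -0.0001])
1.05 ([-0.0795, 0.0002, -0.0081], [-0.0001, 0.3517, -0.0001])
1.1 ([-0.0907, 0.0002, -0.007], [-0.0001, 0.4017, -0.0001])
1.15 ([-0.1019, 0.0002, -0.0052], [-0.0001, 0.4517, -0.0001])
1.2 ([-0.113, 0.0002, -0.0029], [-0.0001, 0.5017, -0.0001])
1.25 ([-0.1239, 0.0002, -0.0001], [-0.0, 0.5517, -0.0001])
1.3 ([-0.1347, 0.0002, 0.0033], [-0.0, 0.6017, -0.0001])
```

View pics/s5.png

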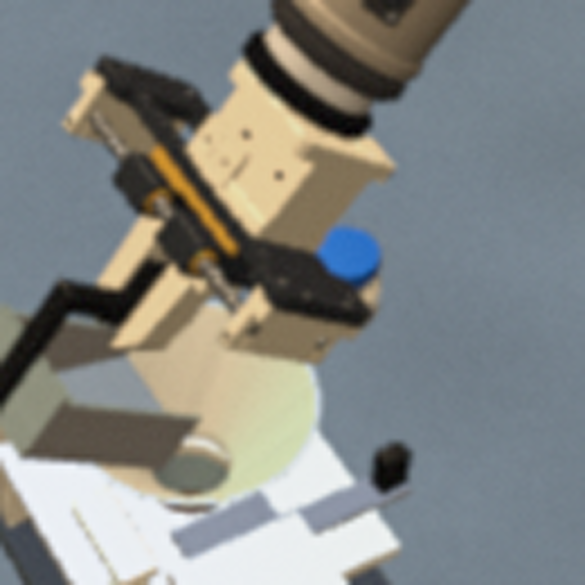

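The scoop floor shows no nuts, and the funnel's foot (190,465) shows none stuck. I'll tilt further to be sure, then check the weight and the colours.

```bash
python3 -m pendant '[[[-0.012,0,-0.0033],[0,0.05,0],0],[[-0.0231,0,-0.0055],[0,0.1,0],0],[[-0.0343,0,-0.0072],[0,0.15,0],0],[[-0.0455,0,-0.0083],[0,0.2,0],0],[[-0.0568,0,-0.0088],[0,0.25,0],0],[[-0.0682,0,-0.0087],[0,0.3,0],0],[[-0.0682,0,-0.0087],[0,0.3,0],0],[[-0.0682,0,-0.0087],[0,0.3,0],0],[[-0.0682,0,-0.0087],[0,0.3,0],0]]'
python3 - <<'E'
from h import *
p,R0=cur(); p=np.array(p); print(p,"lip",p+R0.apply([-61,0,218]),get_obs()["contact_force"])
for a,dz in((.8,10),(.6,20),(.4,30),(.2,35),(0,40)):
  R=pose(a,0); t=np.array([612,54,185+dz])-R.apply([-61,0,218]); print(a, rel(p,R0,t,R))
E
```

```text
time: 15.2
tool_pos: [475.8, 44.8, 381.2]
tcp_rot: [-2.989, -0.902, 0.007]
contact_force: [0.0, 0.9, -1.9]
grip_width: 13.9
[475.78412341  44.75966084 381.17166578] lip [606.7609857   78.88904655 199.71851322] [ 0.01175215  0.92432589 -1.8687596 ]
0.8 ([0.0213, -0.0072, 0.0129], [-0.1581, -0.1014, 0.0123])
0.6 ([0.0694, -0.0047, 0.0272], [-0.1566, -0.301, 0.0281])
0.4 ([0.1125, -0.0011, 0.0489], [-0.154, -0.5006, 0.0439])
0.2 ([0.1454, 0.0041, 0.0801], [-0.1504, -0.7001, 0.0596])
0 ([0.1708, 0.0099, 0.1163], [-0.1456, -0.8997, 0.0754])
```

The arm hit a range limit near 0.9 rad and rolled a little to the side. I'll return to 0.7 and look in.

```bash
python3 - <<'E'
from h import *
print(get_obs()["joint_positions"].round(3))
p,R0=cur(); p=np.array(p)
for a,z in((.7,190),):
  R=pose(a,0); t=np.array([612,54,z])-R.apply([-61,0,218]); print(a, rel(p,R0,t,R))
save("scene","s6.png",(220,110,350,240),4.5)
E
```

```text
[-0.148  0.151  2.032  1.302  0.284  0.18 ]
0.7 ([0.038, -0.0052, 0.0252], [-0.1574, -0.2012, 0.0202])
```

View pics/s6.png

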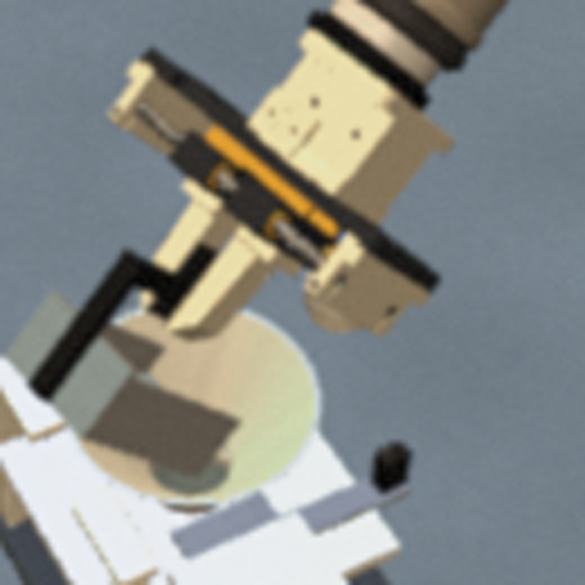

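```bash
python3 -m pendant '[[[0.005,-0.0007,0.003],[-0.02,-0.025,0.0025],0],[[0.01,-0.0013,0.006],[-0.04,-0.05,0.005],0],[[0.014,-0.002,0.0095],[-0.06,-0.075,0.0075],0],[[0.019,-0.0026,0.0126],[-0.079,-0.1,0.01],0],[[0.024,-0.0033,0.016],[-0.099,-0.126,0.0125],0],[[0.0285,-0.004,0.019],[-0.118,-0.151,0.015],0],[[0.033,-0.0046,0.022],[-0.138,-0.176,0.0175],0],[[0.038,-0.0052,0.0252],[-0.1574,-0.2012,0.02],0],[[0.038,-0.0052,0.0252],[-0.1574,-0.2012,0.02],0]]'
python3 - <<'E'
from h import *
o=get_obs();print(o["joint_positions"].round(3),o["contact_force"])
p,R0=cur(); p=np.array(p); print(p,o["tcp_rot"])
for a,z in((.6,200),(.5,205),(.4,210),(.3,215),(.2,220),(.1,225),(0,230)):
  R=pose(a,0); t=np.array([612,54,z])-R.apply([-61,0,218]); print(a, rel(p,R0,t,R))
E
```

```text
time: 16.0
tool_pos: [519.2, 54.1, 396.9]
tcp_rot: [3.138, -0.699, 0.0]
contact_force: [-0.4, -0.3, -1.5]
grip_width: 13.8
[-0.051  0.216  1.825  0.076  0.404  1.461] [-0.37599344 -0.28488137 -1.4615911 ]
[519.23751618  54.07182071 396.92589225] [ 3.13821643e+00 -6.99226414e-01  3.90355381e-04]
0.6 ([0.0265, 0.0001, -0.0005], [0.0031, -0.0992, 0.0001])
0.5 ([0.0504, 0.0001, 0.005], [0.0031, -0.1992, -0.0])
0.4 ([0.0732, 0.0001, 0.0124], [0.0031, -0.2992, -0.0002])
0.3 ([0.0948, 0.0, 0.0218], [0.0031, -0.3992, -0.0003])
0.2 ([0.115, 0.0, 0.0329], [0.0031, -0.4992, -0.0005])
0.1 ([0.1337, -0.0, 0.0457], [0.0031, -0.5992, -0.0006])
0 ([0.1506, -0.0001, 0.0599], [0.0031, -0.6992, -0.0008])
```

```bash
python3 -m pendant '[[[0.013,0,0],[0.001,-0.05,0],0],[[0.0265,0,-0.0005],[0.003,-0.0992,0],0],[[0.0504,0,0.005],[0.003,-0.1992,0],0],[[0.0732,0,0.0124],[0.003,-0.2992,0],0],[[0.0948,0,0.0218],[0.003,-0.3992,0],0],[[0.115,0,0.0329],[0.003,-0.4992,0],0],[[0.1337,0,0.0457],[0.003,-0.5992,0],0],[[0.1506,0,0.0599],[0.003,-0.6992,-0.001],0],[[0.1506,0,0.0599],[0.003,-0.6992,-0.001],0],[[0.1506,0,0.0599],[0.003,-0.6992,-0.001],0]]'
python3 - <<'E'
from h import *
o=get_obs();print(o["contact_force"])
p,R0=cur(); p=np.array(p); R=pose(0,.30); print(rel(p,R0,[509,-231,445],R))
save("scene","s7.png",(200,80,370,230),4.4)
E
```

```text
time: 16.83
tool_pos: [673.0, 53.7, 444.1]
tcp_rot: [-3.14, 0.001, 0.001]
contact_force: [0.4, -0.0, -2.1]
grip_width: 13.7
[ 0.35051367 -0.01065055 -2.10068613]
([-0.1642, 0.2846, -0.0012], [-0.0019, 0.0009, -0.2991])
```

View pics/s7.png

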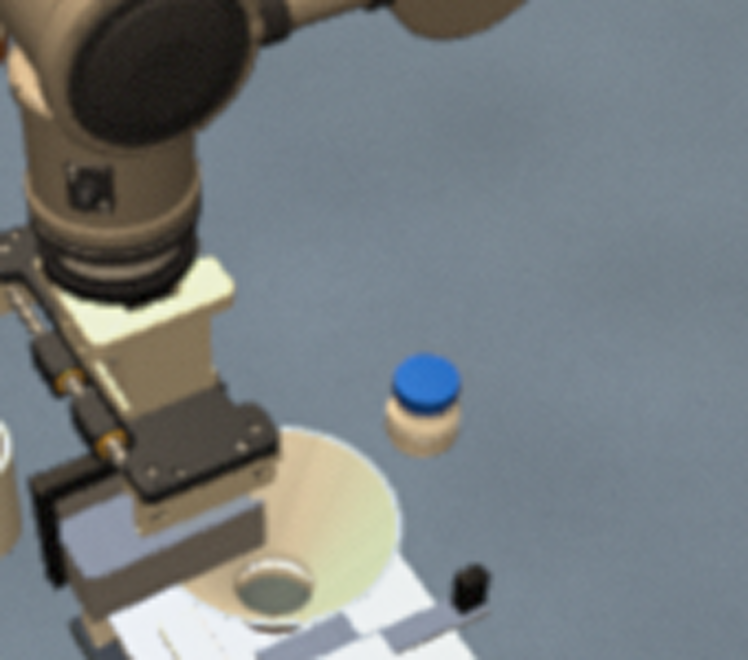

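The scoop looks empty, and no nuts are in the funnel or on the table. Carrying it back.

```bash
python3 -m pendant '[[[-0.005,0.009,0],[0,0,-0.01],0],[[-0.016,0.028,0],[0,0,-0.03],0],[[-0.033,0.057,0],[0,0,-0.06],0],[[-0.051,0.089,0],[0,0,-0.093],0],[[-0.07,0.121,0],[0,0,-0.127],0],[[-0.089,0.154,0],[0,0,-0.162],0],[[-0.108,0.187,0],[0,0,-0.197],0],[[-0.127,0.22,0],[0,0,-0.231],0],[[-0.144,0.25,0],[0,0,-0.263],0],[[-0.157,0.272,0],[0,0,-0.286],0]]'
python3 -m pendant '[[[-0.004,0.014,0],[0,0,-0.013],0],[[-0.004,0.014,0],[0,0,-0.013],0],[[-0.004,0.014,0],[0,0,-0.013],0],[[-0.004,0.014,0],[0,0,-0.013],0]]'
python3 - <<'E'
from h import *
o=get_obs();print(o["contact_force"])
p,R0=cur(); p=np.array(p); R=pose(0,.303); print(p,rel(p,R0,[509.3,-231.2,241.5],R))
save("top","t6.png",(160,120,360,240),4)
E
```

```text
time: 17.72
tool_pos: [511.4, -219.5, 448.2]
tcp_rot: [3.14, -0.002, 0.288]
contact_force: [0.3, 0.1, -2.5]
grip_width: 14.0
time: 18.05
tool_pos: [514.3, -231.6, 447.3]
tcp_rot: [-3.141, -0.001, 0.301]
contact_force: [-0.2, 0.1, -1.7]
grip_width: 13.8
[-0.17204977  0.06412328 -1.69301893]
[ 514.31646316 -231.61160236  447.30047192] ([-0.0049, -0.0017, 0.2058], [-0.0009, -0.001, -0.0023])
```

View pics/t6.png

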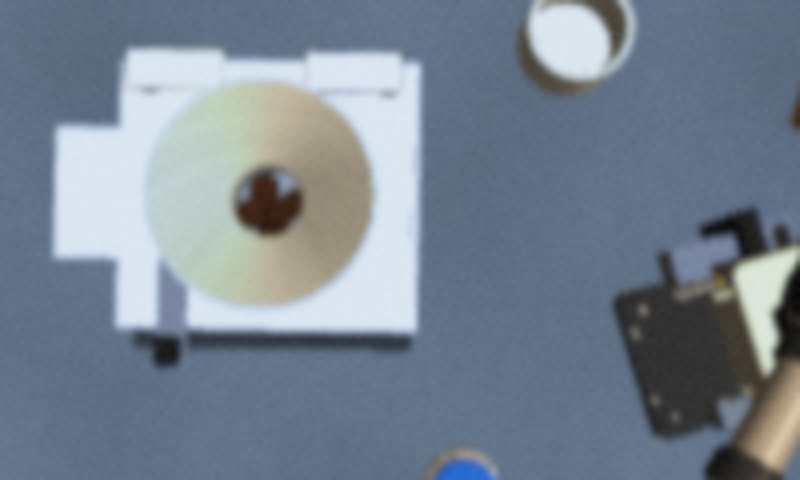

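Nuts show in the jar through the throat at (268,200), and the dispenser and grip haven't moved. Setting the scoop down.

```bash
python3 -m pendant '[[[-0.005,-0.0017,0.02],[0,0,-0.002],0],[[-0.005,-0.0017,0.05],[0,0,-0.002],0],[[-0.005,-0.0017,0.08],[0,0,-0.002],0],[[-0.005,-0.0017,0.11],[0,0,-0.002],0],[[-0.005,-0.0017,0.14],[0,0,-0.002],0],[[-0.005,-0.0017,0.165],[0,0,-0.002],0],[[-0.005,-0.0017,0.182],[0,0,-0.002],0],[[-0.005,-0.0017,0.192],[0,0,-0.002],0],[[-0.005,-0.0017,0.197],[0,0,-0.002],0],[[-0.005,-0.0017,0.197],[0,0,-0.002],0]]'
python3 -m pendant '[[[0,0,0.003],[0,0,0],0],[[0,0,0.005],[0,0,0],0],[[0,0,0.0065],[0,0,0],0],[[0,0,0.0075],[0,0,0],0],[[0,0,0.0075],[0,0,0],0],[[0,0,0.0075],[0,0,0],0]]'
```

```text
time: 18.93
tool_pos: [510.0, -231.4, 248.9]
tcp_rot: [-3.139, 0.001, 0.304]
contact_force: [0.1, 1.0, -1.7]
grip_width: 13.7
time: 19.43
tool_pos: [509.9, -232.1, 242.0]
tcp_rot: [-3.14, 0.0, 0.303]
contact_force: [0.5, 0.6, -1.2]
grip_width: 14.1
```

```bash
python3 -m pendant '[[[0,0,0.0005],[0,0,0],0],[[0,0,0.001],[0,0,0],0],[[0,0,0.001],[0,0,0],0],[[0,0,0.001],[0,0,0],0]]'
```

```text
time: 19.77
tool_pos: [509.9, -232.0, 240.8]
tcp_rot: [-3.139, 0.001, 0.303]
contact_force: [0.3, -0.2, -2.1]
grip_width: 13.7
```

```bash
python3 -m pendant '[[[0,0,0.0005],[0,0,0],0],[[0,0,0.001],[0,0,0],0],[[0,0,0.001],[0,0,0],0],[[0,0,0.001],[0,0,0],0]]'
```

```text
time: 20.1
tool_pos: [509.7, -232.2, 240.4]
tcp_rot: [-3.14, 0.001, 0.303]
contact_force: [-2.4, -0.9, 5.1]
grip_width: 13.3
```

```bash
python3 -m pendant '[[[0,0,-0.0005],[0,0,0],0.02],[[0,0,-0.0005],[0,0,0],0.035],[[0,0,-0.0005],[0,0,0],0.05],[[0,0,-0.0005],[0,0,0],0.06],[[0,0,-0.0005],[0,0,0],0.06],[[0,0,-0.0005],[0,0,0],0.06],[[0,0,-0.0005],[0,0,0],0.06]]'
python3 -m pendant '[[[0,0,-0.015],[0,0,0],0.06],[[0,0,-0.04],[0,0,0],0.06],[[0,0,-0.075],[0,0,0],0.06],[[0,0,-0.11],[0,0,0],0.06],[[-0.02,0.03,-0.14],[0,0,0],0.06],[[-0.04,0.06,-0.16],[0,0,0],0.06],[[-0.06,0.09,-0.18],[0,0,0],0.06],[[-0.08,0.12,-0.19],[0,0,0],0.06],[[-0.09,0.14,-0.19],[0,0,0],0.06],[[-0.09,0.14,-0.19],[0,0,0],0.06]]'
python3 -m pendant '[[[-0.02,0.02,0],[0,0,0],0.06],[[-0.05,0.05,0],[0,0,0],0.06],[[-0.075,0.075,0],[0,0,0],0.06],[[-0.075,0.075,0],[0,0,0],0.06]]'
python3 - <<'E'
from h import *
print(get_obs()["joint_positions"].round(2))
c=cam("top")[0]["color"][:,:,::-1]; save("scene","s9.png"); s=cv2.imread("pics/raw_s9.png")
cv2.imwrite("pics/raw_t9.png",c)
a=cv2.resize(c[120:250,165:355],None,fx=3.5,fy=3.5,interpolation=2)[:455]; b=cv2.resize(s[120:280,190:320],(370,455),interpolation=2)
a=cv2.resize(a,(430,294)); a=np.vstack([a,np.zeros((161,430,3),np.uint8)])
cv2.imwrite("pics/f.png",np.hstack([a,b]))
E
```

```text
time: 20.68
tool_pos: [509.9, -232.0, 240.2]
tcp_rot: [-3.139, 0.001, 0.303]
contact_force: [-0.1, -0.5, 0.8]
grip_width: 55.1
time: 21.52
tool_pos: [464.3, -397.1, 430.4]
tcp_rot: [3.141, 0.001, 0.298]
contact_force: [-0.1, 0.4, -0.7]
grip_width: 60.1
time: 21.85
tool_pos: [413.7, -491.1, 428.6]
tcp_rot: [-3.14, 0.003, 0.298]
contact_force: [-0.6, 0.9, -0.2]
grip_width: 60.0
[-0.99  0.55  1.12 -0.    1.47  0.28]
```

The picture limit is reached, so I'm checking numerically against the first frames.

```bash
python3 - <<'E'
from h import *
for n in "ts":
  a=cv2.imread(f"pics/raw_{n}0.png");b=cv2.imread(f"pics/raw_{n}9.png")
  m=(cv2.GaussianBlur(cv2.absdiff(a,b),(3,3),0).max(2)>30).astype(np.uint8)
  k,_,st,ce=cv2.connectedComponentsWithStats(cv2.dilate(m,np.ones((3,3))))
  print(n,[s.tolist() for s in st[1:] if s[4]>25])
  for im,l in((a,"before"),(b,"after")):
    B,G,R=[im[:,:,i].astype(int) for i in range(3)]
    q=((R>55)&(R<130)&(R>2.2*B)&(R>1.8*G)).astype(np.uint8)
    k,_,st,ce=cv2.connectedComponentsWithStats(q)
    print(l,"nutlike",[s.tolist() for s in st[1:] if s[4]>6])
# dispenser + scoop shift by registration
a=cv2.imread("pics/raw_t0.png",0).astype(np.float32);b=cv2.imread("pics/raw_t9.png",0).astype(np.float32)
for name,(x0,y0,x1,y1) in dict(cols=(180,125,275,150),right=(235,130,275,205),scoop=(305,175,355,230)).items():
  print(name,cv2.phaseCorrelate(a[y0:y1,x0:x1],b[y0:y1,x0:x1],cv2.createHanningWindow((x1-x0,y1-y0),cv2.CV_32F)))
E
```

```text
t [[217, 160, 20, 21, 310], [315, 183, 25, 21, 368], [197, 184, 11, 29, 254], [219, 196, 11, 18, 160], [163, 222, 349, 162, 22287]]
before nutlike [[478, 195, 20, 19, 218]]
after nutlike [[478, 195, 22, 19, 207]]
s [[195, 0, 62, 43, 1338], [275, 0, 56, 22, 693], [337, 0, 26, 59, 817], [379, 0, 18, 41, 420], [350, 47, 96, 124, 6197], [448, 73, 18, 38, 347], [228, 151, 17, 14, 175], [288, 192, 13, 18, 156], [252, 206, 32, 29, 553], [285, 207, 28, 23, 316]]
before nutlike [[0, 0, 16, 17, 99], [0, 0, 72, 93, 1676], [22, 22, 4, 3, 7], [35, 35, 4, 6, 10], [55, 40, 6, 7, 17], [186, 47, 12, 18, 126], [58, 48, 5, 7, 15], [28, 51, 6, 5, 7], [22, 55, 14, 7, 27], [15, 59, 5, 5, 12], [4, 60, 8, 11, 18], [0, 63, 5, 6, 11], [61, 63, 9, 11, 31], [183, 64, 4, 3, 10], [11, 66, 12, 12, 52], [8, 68, 5, 3, 7], [0, 71, 3, 5, 9], [4, 72, 4, 4, 7], [0, 87, 5, 6, 12], [5, 89, 4, 5, 7], [188, 91, 13, 5, 32]]
after nutlike [[1, 0, 17, 7, 39], [16, 0, 13, 3, 20], [25, 0, 20, 14, 90], [0, 2, 70, 81, 1572], [49, 21, 3, 5, 8], [57, 44, 10, 18, 32], [186, 47, 12, 19, 125], [53, 49, 7, 9, 23], [9, 51, 4, 5, 8], [29, 50, 4, 4, 8], [58, 61, 6, 4, 9], [61, 65, 3, 5, 9], [183, 64, 5, 3, 10], [0, 68, 22, 29, 179], [23, 72, 10, 18, 61], [32, 76, 9, 11, 31], [21, 80, 5, 6, 10], [39, 81, 7, 4, 10], [188, 91, 13, 5, 34]]
cols ((-0.03437198550593479, 0.41491263270622625), 0.9802498602867127)
right ((-0.05412025497101425, 0.4149879726375616), 0.8958662484486898)
scoop ((-0.3701203550974981, 0.8148620278802845), 0.47940393702189127)
```

```bash
python3 - <<'E'
from h import *
a=cv2.imread("pics/raw_t0.png",0).astype(np.float32)
for f in("raw_t1","raw_t3","raw_t6","raw_t9"):
 b=cv2.imread(f"pics/{f}.png",0).astype(np.float32)
 for name,(x0,y0,x1,y1) in dict(board=(155,40,275,122),rack=(320,50,440,120),mug=(285,105,325,145),disp=(180,125,275,155)).items():
  w=cv2.createHanningWindow((x1-x0,y1-y0),cv2.CV_32F)
  print(f,name,np.round(cv2.phaseCorrelate(a[y0:y1,x0:x1],b[y0:y1,x0:x1],w)[0],2))
for f in("t0","t9"):
  im=cv2.imread(f"pics/raw_{f}.png").astype(int); q=((im[:,:,2]-im[:,:,0]>15)&(im.sum(2)<260)).astype(np.uint8)
  print(f,"throat",q[160:181,217:238].sum(),"scoop",q[175:230,305:355].sum(),"rest disp/table",q[120:250,165:305].sum())
E
```

```text
raw_t1 board [0.07 0.  ]
raw_t1 rack [-0.01 -0.02]
raw_t1 mug [-0.02  0.12]
raw_t1 disp [-0.13 -0.09]
raw_t3 board [-0.   -0.01]
raw_t3 rack [-0.03 -0.04]
raw_t3 mug [0.36 0.09]
raw_t3 disp [0.07 0.02]
raw_t6 board [-0.1   0.01]
raw_t6 rack [0.01 0.04]
raw_t6 mug [ 0.17 -0.21]
raw_t6 disp [-0.    0.03]
raw_t9 board [ 0.03 -0.07]
raw_t9 rack [ 0.04 -0.05]
raw_t9 mug [ 0.7  -0.35]
raw_t9 disp [-0.03 -0.18]
t0 throat 0 scoop 94 rest disp/table 20
t9 throat 141 scoop 0 rest disp/table 162
```

```bash
python3 -c "
from plant import close_job
print(close_job())"
```

```text
the job is handed in; nothing more can be done
None
```

The gate is open, the nuts are poured and the scoop is back on the table. I handed the job in at about 22 s on the robot's clock; no verdict was reported.

- **Gate:** I pushed the grip +y in short felt steps. The tongue resisted at about 6 N over roughly 5 mm. The force then rose to 9.8 N with no further travel, so I took the tongue as fully home and backed off. I confirmed this by force only.
- **Pour:** I tilted the scoop over the funnel to about 50°. I asked for 57°, but a wrist joint reached its range limit. The arm stopped short and rolled about 9° sideways over the funnel, without touching anything, and I brought it back. The nuts had already left the scoop by then.
- **Scoop:** I stood it back about 2 mm from where it started, released it and moved the arm clear.

**Last checks:** After the pour, the top view showed nuts in the jar through the throat. A colour count found none left in the scoop and none on the funnel, deck or table. I could not count all five one by one. The dispenser was within about 0.5 mm of where it began on most readings, though one comparison suggested 1 mm.

I had used up the picture views before the final frames. The scoop's final pose and the last dispenser and colour checks are therefore from comparing images by code, and the scoop being upright is inferred from that. The mug's image shift read up to 0.8 px (about 2 mm) in the last frame. I put that down to noise on a small patch, since the arm never went near it. I did not check the pot, tin, spoon and shaker one by one.

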